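Lock the laundry-pod box with its spring clip

ROBOT

A 6-joint arm with a two-finger parallel gripper is mounted at the origin on the work surface. World frame = base frame: x ahead of the robot, y to its left, z up, the work surface at z = 0. Lengths are in m, angles in degrees, forces in N, time in s.
With the tool pointing down it reaches from about 0.4 to 0.825 m from the base axis. Payload 7 kg.
Tool frame: the origin (TCP) lies on the centre line of the jaws, within the pads' length; the fingertips stand 19 mm ahead of it and the grasp point (between the pads) is the TCP (r.tip_extent is the distance from the TCP to the fingertips, in m); z points along the fingers, y is the line along which they close (so a half turn about z gives the same grasp; the last joint's range is limited). The gripper opens to 88 mm and grips with 3 to 60 N. Pads are 19 mm wide; open, the fingers measure 130 mm over their backs; the gripper's body (78 mm by 193 mm) begins 47 mm behind the grasp point.
Start: joints at [-53.68, 20.546, 0.682, 0, -70.136, -16.507], TCP at [0.229, -0.635, 0.246] pointing down, gripper open.
Joint ranges: [-176.03, 176.03], [-82.01, 121.73], [-58.28, 71.71], [-173.87, 95.51], [-174.79, -0.11], [-173.66, 173.66]. Speed limits (degrees/s): [136.94, 136.94, 172.46, 180, 180, 180].

INTERFACE

Orientations are given as [roll, pitch, yaw] about the fixed x, y, z axes, in that order (R = Rz(yaw) Ry(pitch) Rx(roll)).
In Python, from plant import r gives the robot as it stands. The module is installed in compiled form; this text tells all that it offers.
- The arm moves only by the tool jog_arm, never from a script. Its argument "deltas" is a list that holds one entry, the list of rows, each a list of 5 numbers: the opening, from -1 (shut) to 1 (fully open), then the shift along the world's x, y, z in cm, then the turn about the world's z in rad. In form: [[[claw, dx, dy, dz, turn], ...]]. A call has 1 to 8 rows; each row shifts and turns the commanded pose from where the row before left it; what a row does not reach is not made up. A row lasts 1/8 s, in which the tool goes at most 62.5 mm and 10.7 degrees, less where a joint would pass 70% of its speed; a pose out of reach is approached as far as the arm can. A call with a gripper value outside its range is refused whole. The fingers move at their own pace and stop on an object; "force" is the grip in N (left out, the last holds). Time passes only in rows, so rows that do not move let the fingers close. It gives the time, the measured TCP pose, the force, the opening and the grip force at its end, in the units of the state.
- r.get_state(): the state, without advancing time (a new reading comes with each control period).
- r.capture(name): name is "scene" or "top" or "wrist"; returns the picture (480x640x3 uint8, blue, green, red); there is no depth.
- r.camera_info(name): a dict with "fx", "fy", "cx", "cy" (pixels), "view" (4x4, takes a point from world to camera coordinates). Camera axes: x right, y up, looking along -z (the intrinsics and any distortion apply to the point x, -y, -z); pixel columns grow to the right and rows downward; lengths in m; the calibration is good to about 2 mm. A picture is of the moment at which its call begins: read the wrist's pose just before it. camera_info takes no time and is no camera call; for the wrist camera it gives the pose at the moment of the call.
- r.close_job(): hands the job in; it is judged then, once.
The state is a dict: "time_s": time; "joints": joint angles; "qd": joint speeds; "joint_torque": joint torques, N m; "tcp_pos": TCP position; "eef_rot": TCP orientation; "contact_force": force on the tool from outside, world axes, zero at the start; "moment": the same for the moment, N m; "gripper_width": finger opening in m; "gripper_force": force on a finger pad.
Only numpy, scipy, OpenCV 4.12 (cv2) and the standard library are available. Lean on these libraries where they do the work, as an engineer would, in place of code of your own. Each camera call takes 0.05 s, during which the arm holds its last target. There are 200 camera calls.

TASK

Lock the laundry-pod box: fold its hinged bar down flat so that the stud stands up through the bar's slot, then take the hairpin spring clip from the counter and push it sideways onto the stud's neck, above the bar and below the stud's head, until it snaps past its bulges and is fully home with the neck against the back of its pocket, lying level. The stud slides ahead of the clip until it meets its stop, so feel for the snap; push gently, with no more than about 20 N at the clip, and leave the spray bottle, the can and the cup where they are.

Things in the scene. Friction and masses are not known exactly. Their poses are not given: they have to be found in the camera images.
- pod_box: grey-green steel box, 220 mm (its x) by 180 mm (its y), fixed; lid top 70 mm above the counter; origin: centre of its underside. Its -x end has a grey pull strip; the bar's hinge is at its +x end. Along the middle of the lid runs a channel 54 mm wide (floor at 64 mm, from x = -73 mm to the +x end); the closed bar lies in it, its top flush with the lid
- bar_hinge (a point): point on the bar's hinge axis, at box (85, 0, 67) mm; the axis is the box's y axis
- lock_bar (a joint): angle of the bar, rad: 0 = flat and closed, 1.3 = raised (its free end swings up about the hinge). It starts raised between about 0.6 and 1.1 and stays where it is left (stiff hinge, 0.25 N m: about 2 N at its free end moves it)
- bar_end (a point): middle of the bar's free end, on its upper face, 151 mm from the hinge axis. The bar is flat steel, 40 mm wide, 6 mm thick, and lies along the box's -x from the hinge; between 84 and 146 mm from the hinge it has a lengthwise slot 19.5 mm wide for the stud; nearer the hinge it is solid
- stud: upright steel stud in the channel, on the box's middle line; origin: foot of its axis, 64 mm above the counter; axes as the box's. Neck 12 mm thick, 14 mm of it free between the closed bar and the underside of the head (84 mm above the counter); head 18 mm across, top at 92 mm. Where along the line it starts differs each time
- stud_neck (a point): point on the stud's axis 70 mm above the counter, level with the lid and the closed bar. The stud slides along the box's x with 2 to 3 N of drag; pushed towards +x (the hinge) it runs 4 to 22 mm, different each time, to a firm stop hidden under the lid, and only there will the clip go over it. Along y it is rigid
- clip: hairpin spring clip lying flat, 100 mm long, about 70 g: two legs of 6 mm steel wire (on its underside) in a black plastic grip block. x axis from the grip to the open mouth, z up; origin: centre of the neck when home, on the underside. Gaps between the legs: 21 mm at the flared tips (x = +28 mm), 3 mm at the bulges (+14.5), 11 mm in the pocket (-4 to +8), 3 mm behind it (the block's nose)
- clip_seat (a point): the clip's origin: on the stud's axis when fully home. Pushing the mouth along the clip's x over the neck spreads the sprung legs: once the stud is at its stop the force rises to about 6 to 10 N at the bulges and drops suddenly, even below zero (snap; the stud springs back to the clip). Push on: 10 to 20 mm further the grip block's nose stops the neck hard and the force rises again: home
- clip_grip (a point): centre of the clip's black grip block, 32 mm long (clip's x), 18 mm wide (y), 20 mm tall; at clip (-54, 0, 10) mm. Pinch it across its width, from above
- spray_bottle: bystander: white capped plastic bottle, 64 mm across, 160 mm tall; origin centre of its foot
- powder_can: bystander: metal can, 72 mm across, 110 mm tall; origin centre of its foot
- scoop_cup: bystander: white plastic cup, 64 mm across, 55 mm tall; origin centre of its foot
There are look-alikes about, which are no part of the job. Of the things that look like the clip, take the one that is farthest to the robot's left at the start.

How it is judged:
By the outcome, as a careful person would: the job done as asked, in the order asked, and still so for the second after the job is handed in, with the robot touching nothing.
It also fails if it takes over 72 s, if anything falls off the work surface, if the arm or the gripper's body presses on something with over 40 N, if the wrist force passes 120 N, or if a joint passes its speed limit or range.

## Working session

There is one attempt and no reset: what is moved stays moved. The work goes in short steps, Python scripts to look and compute and a tool call to move; the robot and the scene stay as the last step left them, time stands still between calls to the robot, and variables do not carry over. Pictures are saved under pics/ and viewed, at most 10 in all, crops included, and the job is handed in when it is done.

Besides the shell and the picture viewer there is one more tool, called after "Emit:" by a JSON object that holds its "name" and its "arguments". jog_arm: Moves the arm, as the interface text tells. Its arguments: {"type":"object","properties":{"deltas":{"type":"array"},"force":{"type":"number"}},"required":["deltas"]}

```bash
mkdir -p pics
cat > h.py <<'E'
import numpy as np, cv2
from plant import r
def ray(ci,u,v):
    V=np.array(ci["view"]);R=V[:3,:3];o=-R.T@V[:3,3]
    d=R.T@np.array([(u-ci["cx"])/ci["fx"],-(v-ci["cy"])/ci["fy"],-1.]);return o,d
def onz(ci,u,v,z):
    o,d=ray(ci,u,v);return o+d*(z-o[2])/d[2]
def pix(ci,p):
    V=np.array(ci["view"]);c=V[:3,:3]@np.array(p)+V[:3,3]
    return ci["cx"]+ci["fx"]*c[0]/-c[2], ci["cy"]-ci["fy"]*c[1]/-c[2]
E
python3 - <<'E'
from h import *
for n in ("scene","top"):
    im=r.capture(n);cv2.imwrite(f"pics/{n}0.png",im);ci=r.camera_info(n);print({k:v for k,v in ci.items()})
print(r.get_state())
E
```

```text
{'fx': 451.3900742890761, 'fy': 451.3900742890761, 'cx': 331.26439254837925, 'cy': 237.6609147874786, 'view': array([[-0.64404321,  0.76498633, -0.00206571,  0.31869277],
       [-0.58882725, -0.49400715,  0.63971823,  0.26634699],
       [ 0.48835522,  0.41322252,  0.76860674, -1.46038287],
       [ 0.        ,  0.        ,  0.        ,  1.        ]])}
{'fx': 434.1067752129284, 'fy': 434.1067752129284, 'cx': 319.74054774483784, 'cy': 234.27939834622188, 'view': array([[ 4.40603647e-02, -9.99014499e-01, -5.35864118e-03,
        -4.40842699e-04],
       [ 9.72656007e-01,  4.16722971e-02,  2.28481316e-01,
        -5.49350642e-01],
       [-2.28032841e-01, -1.52790847e-02,  9.73533550e-01,
        -8.33868430e-01],
       [ 0.00000000e+00,  0.00000000e+00,  0.00000000e+00,
         1.00000000e+00]])}
{'time_s': 0.1, 'joints': array([-5.36792666e+01,  2.05883498e+01,  6.39824400e-01, -1.99428357e-02,
       -7.01347474e+01, -1.65075353e+01]), 'qd': array([-0.03125954, -0.00789121,  0.08695348,  0.10814937,  0.07713731,
        0.00951279]), 'joint_torque': array([-3.06886621e-03, -5.84163952e+01,  2.93751329e+01,  7.01552019e+00,
        1.01145194e-02, -5.74487035e-05]), 'tcp_pos': array([ 0.22865712, -0.63466429,  0.244704  ]), 'eef_rot': array([ 1.79914832e+02, -5.68796123e-03, -1.60193588e+02]), 'contact_force': array([-0.45201717, -0.14909476,  0.30752925]), 'moment': array([-0.00861053,  0.02835559, -0.02264279]), 'gripper_force': 0.0, 'gripper_width': 0.08764387475411149}
```

View pics/top0.png

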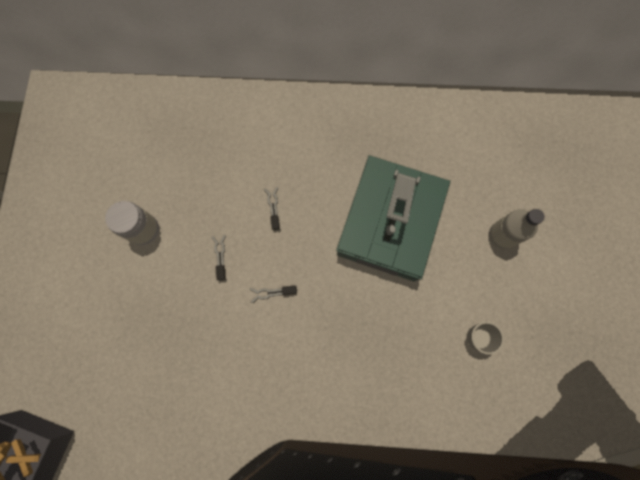

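View pics/scene0.png

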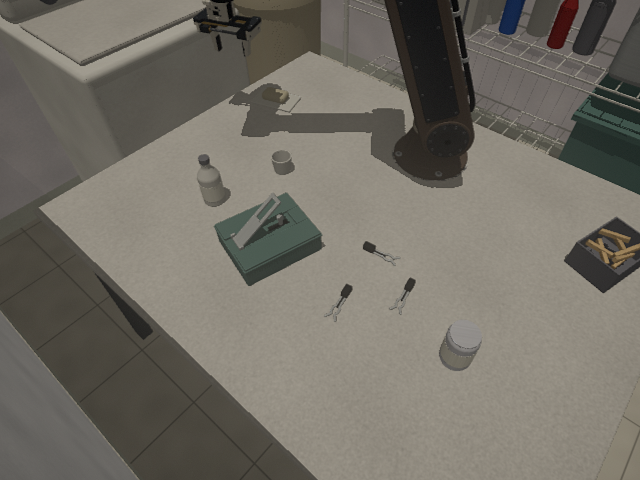

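Top view: pod box lid around (395,218) with hinge at its far end (405,175), and stud head near (393,229). There are three clip look-alikes with grips at (221,273), (275,223) and (289,291). The bottle is at (515,228), the can at (125,218) and the cup at (485,338). Candidate for "farthest left": (221,273).

Run:
```python
from h import *
im=cv2.imread("pics/top0.png");ci=r.camera_info("top")
hsv=cv2.cvtColor(im,cv2.COLOR_BGR2HSV)
for (u,v) in [(221,273),(275,223),(289,291)]:
    roi=np.zeros(im.shape[:2],np.uint8);roi[v-18:v+18,u-18:u+18]=255
    m=((hsv[...,2]<50)&(roi>0)).astype(np.uint8)
    ys,xs=np.nonzero(m);print("grip",xs.mean(),ys.mean(),len(xs),onz(ci,xs.mean(),ys.mean(),0.015).round(4))
    # light wire pixels
g=((hsv[...,0]>65)&(hsv[...,0]<100)&(hsv[...,1]>60)).astype(np.uint8)
g[:,:320]=0;g[:,460:]=0;g[:140]=0;g[300:]=0
g=cv2.morphologyEx(g,cv2.MORPH_CLOSE,np.ones((15,15)))
c=max(cv2.findContours(g,0,2)[0],key=cv2.contourArea)
h=cv2.approxPolyDP(cv2.convexHull(c),4,True)[:,0];print(h.tolist())
for p in h: print(p,onz(ci,*p,0.07).round(4))
for n,(u,v),z in [("tip clip",(219,237),.003),("stud",(393,229),.092),("bottle",(515,228),.08),("can",(125,218),.11),("cup",(485,338),.05)]: print(n,onz(ci,u,v,z).round(4))
a=cv2.resize(im[145:295,325:465],None,fx=3.9,fy=3.9,interpolation=cv2.INTER_CUBIC)
b=cv2.resize(im[225:295,200:260],None,fx=4,fy=4,interpolation=cv2.INTER_CUBIC)
o=np.zeros((585,790,3),np.uint8);o[:a.shape[0],:a.shape[1]]=a;o[:b.shape[0],548:548+b.shape[1]]=b[:, :242]
o=cv2.convertScaleAbs(o,alpha=1.8);cv2.imwrite("pics/crop1.png",o)
```

```text
grip 222.71428571428572 274.7142857142857 7 [0.4626 0.2276 0.015 ]
grip 275.5 228.0 4 [0.5702 0.1217 0.015 ]
grip 288.0 293.0 1 [0.4299 0.0857 0.015 ]Traceback (most recent call last):
  File "<stdin>", line 12, in <module>
ValueError: max() iterable argument is empty
```

Run:
```python
from h import *
im=cv2.imread("pics/top0.png");ci=r.camera_info("top")
print(im[273,221],im[190,375],im[240,420],im[200,300],im[265,370])
hsv=cv2.cvtColor(im,cv2.COLOR_BGR2HSV)
for (u,v) in [(221,273),(275,223),(289,291)]:
    s=im[v-18:v+18,u-18:u+18].max(2);m=(s<85)
    ys,xs=np.nonzero(m);ys=ys+v-18;xs=xs+u-18;print("grip",xs.mean(),ys.mean(),len(xs),onz(ci,xs.mean(),ys.mean(),0.015).round(4))
g=((im[...,1].astype(int)-im[...,2])>10).astype(np.uint8)
g[:,:320]=0;g[:,460:]=0;g[:140]=0;g[300:]=0
g=cv2.morphologyEx(g,cv2.MORPH_CLOSE,np.ones((15,15)))
c=max(cv2.findContours(g,0,2)[0],key=cv2.contourArea)
h=cv2.approxPolyDP(cv2.convexHull(c),4,True)[:,0]
for p in h: print(p,onz(ci,*p,0.07).round(4))
for n,(u,v),z in [("tip clip",(219,237),.003),("stud",(393,229),.092),("bottle",(515,228),.08),("can",(125,218),.11),("cup",(485,338),.05)]: print(n,onz(ci,u,v,z).round(4))
a=cv2.resize(im[145:295,325:465],None,fx=3.9,fy=3.9,interpolation=cv2.INTER_CUBIC)
b=cv2.resize(im[225:295,200:260],None,fx=4,fy=4,interpolation=cv2.INTER_CUBIC)
o=np.zeros((585,790,3),np.uint8);o[:a.shape[0],:a.shape[1]]=a;o[:b.shape[0],548:548+b.shape[1]]=b[:, :242]
o=cv2.convertScaleAbs(o,alpha=1.6);cv2.imwrite("pics/crop1.png",o)
```

```text
[43 50 55] [81 96 80] [78 92 76] [117 137 150] [43 46 51]
grip 220.3134328358209 272.65671641791045 134 [0.4668 0.2331 0.015 ]
grip 274.781512605042 222.3613445378151 119 [0.5829 0.1241 0.015 ]
grip 288.4812030075188 290.57142857142856 133 [0.435 0.085 0.015]
[369 157] [ 0.7216 -0.0745  0.07  ]
[448 181] [ 0.6743 -0.2419  0.07  ]
[420 276] [ 0.4701 -0.1812  0.07  ]
[339 249] [ 0.5183 -0.0172  0.07  ]
tip clip [0.5473 0.2466 0.003 ]
stud [ 0.5593 -0.1232  0.092 ]
bottle [ 0.5751 -0.3724  0.08  ]
can [0.5546 0.4094 0.11  ]
cup [ 0.3549 -0.3133  0.05  ]
```

View pics/crop1.png

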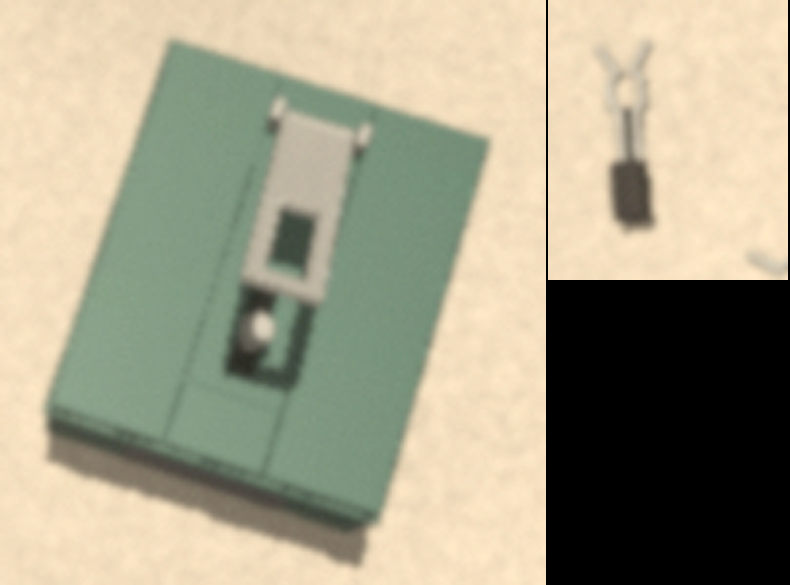

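The crop confirms that the left candidate is a proper clip, with its block at about (220,273) and its mouth pointing up in the image (+x). It also confirms the box pose: yaw about -16°, centre about (0.596,-0.129). Next I move toward the box, aligned to it with the fingers shut.

Emit:
{"name": "jog_arm", "arguments": {"deltas": [[[-1, 3, 5.3, 1, -0.0783], [-1, 3, 5.3, 1, -0.0783], [-1, 3, 5.3, 1, -0.0783], [-1, 3, 5.3, 1, -0.0783], [-1, 3, 5.3, 1, -0.0783], [-1, 3, 5.3, 1, -0.0783], [-1, 3, 5.3, 1, -0.0783], [-1, 3, 5.3, 1, -0.0783]]]}}

```text
time_s: 1.1
tcp_pos: [0.4692, -0.2091, 0.3259]
eef_rot: [180.0, 0.0, 163.8]
contact_force: [1.5, 0.2, 0.2]
gripper_width: 0.0136
gripper_force: 0.0
```

Run:
```python
from h import *
s=r.get_state();print(s["tcp_pos"],s["eef_rot"],s["contact_force"],s["time_s"])
ci=r.camera_info("wrist");im=r.capture("wrist");cv2.imwrite("pics/w1.png",im)
np.save("w1.npy",ci["view"]);print({k:v for k,v in ci.items()})
```

```text
[ 0.46918912 -0.20906797  0.32587396] [1.79991596e+02 4.03758899e-03 1.63777676e+02] [1.53083742 0.19801422 0.18484113] 1.1
{'fx': 333.1471013837398, 'fy': 333.1471013837398, 'cx': 319.0626305304917, 'cy': 244.64034149933667, 'view': array([[ 2.79663329e-01,  9.60097773e-01,  8.30351249e-04,
         6.88586030e-02],
       [-9.14456722e-01,  2.66632004e-01, -3.04427787e-01,
         5.47540333e-01],
       [-2.92501839e-01,  8.43779681e-02,  9.52535056e-01,
        -3.13408127e-01],
       [ 0.00000000e+00,  0.00000000e+00,  0.00000000e+00,
         1.00000000e+00]])}
```

View pics/w1.png

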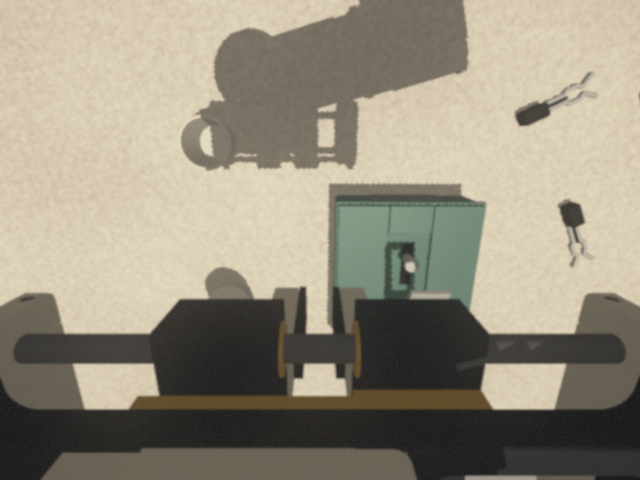

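The wrist view shows the lid's near edge from (335,205) to (485,203) and the stud head at (411,266), with the bar end just above the fingers at (430,294). I measure the box and stud from these.

Run:
```python
from h import *
im=cv2.imread("pics/w1.png");ci=r.camera_info("wrist")
V=np.array(ci["view"]);print("cam",-V[:3,:3].T@V[:3,3])
g=((im[...,1].astype(int)-im[...,2])>10).astype(np.uint8)
g=cv2.morphologyEx(g,cv2.MORPH_CLOSE,np.ones((9,9)))
c=max(cv2.findContours(g,0,2)[0],key=cv2.contourArea)
h=cv2.approxPolyDP(cv2.convexHull(c),3,True)[:,0]
for p in h: print(p,onz(ci,*p,.07).round(4))
b=im[245:295,385:440].min(2);n=(b>140);ys,xs=np.nonzero(n);print(b.max(),xs.mean()+385,ys.mean()+245,len(xs))
cv2.imwrite("pics/crop2.png",cv2.resize(im[180:310,320:500],None,fx=4,fy=4,interpolation=cv2.INTER_CUBIC))
# top: hull lid corners and bar end estimates
t=r.camera_info("top");H=np.array([.596,-.129]);a=np.deg2rad(-16.1)
for th in (.6,.7,.8,.9,1.,1.1):
    x=.085-.151*np.cos(th)-.003*np.sin(th);z=.067+.151*np.sin(th)+.003
    p=[H[0]+x*np.cos(a),H[1]+x*np.sin(a),z];print(th,np.round(pix(t,p),1),np.round(pix(ci,p),1))
```

```text
cam [ 0.39285406 -0.18132627  0.46608386]
[336 202] [ 0.4698 -0.1818  0.07  ]
[484 203] [ 0.5212 -0.0114  0.07  ]
[468 308] [ 0.6568 -0.0511  0.07  ]
[370 299] [ 0.6069 -0.1733  0.07  ]
[335 286] [ 0.5758 -0.2125  0.07  ]
185 414.22429906542055 273.96261682242994 107
0.6 [395.3 222.3] [423.9 280.7]
0.7 [397.8 216.2] [426.7 293.9]
0.8 [400.4 209.5] [429.3 308.5]
0.9 [403.1 202.3] [431.5 324.1]
1.0 [405.8 194.7] [433.2 340.5]
1.1 [408.6 186.7] [434.5 357.2]
```

View pics/crop2.png

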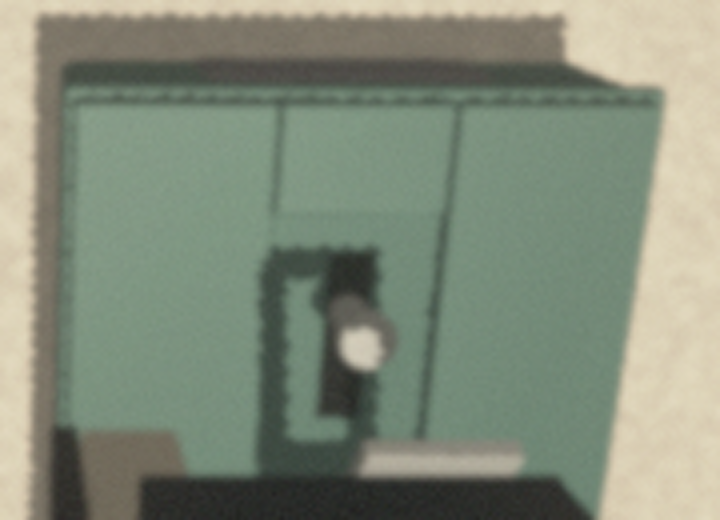

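The crop shows the stud head top at crop (364,346), i.e. image (411,266). The raised bar end is at image (430,291), which puts the bar near 0.7 rad. The fingers are shut and aligned, so I go over the solid part of the bar and press down.

Emit:
{"name": "jog_arm", "arguments": {"deltas": [[[-1, 4.8, 2.5, 0, 0], [-1, 4.8, 2.5, 0, 0], [-1, 4.7, 2.5, 0, 0], [-1, 0, 0, -5, 0], [-1, 0, 0, -5, 0], [-1, 0, 0, -5, 0], [-1, 0, 0, -1.5, 0], [-1, 0, 0, -1, 0]]]}}

```text
time_s: 2.15
tcp_pos: [0.6123, -0.1362, 0.1508]
eef_rot: [-180.0, 0.0, 163.9]
contact_force: [0.2, 0.3, 0.6]
gripper_width: 0.0004
gripper_force: 0.0
```

Emit:
{"name": "jog_arm", "arguments": {"deltas": [[[-1, 0, 0, -1, 0], [-1, 0, 0, -1, 0], [-1, 0, 0, -1, 0], [-1, 0, 0, -1, 0], [-1, 0, 0, -1, 0], [-1, 0, 0, -0.5, 0]]]}}

```text
time_s: 2.9
tcp_pos: [0.6113, -0.136, 0.0946]
eef_rot: [-180.0, -0.1, 163.9]
contact_force: [-1.7, 1.0, 1.8]
gripper_width: -0.0001
gripper_force: 0.9
```

Emit:
{"name": "jog_arm", "arguments": {"deltas": [[[-1, 0, 0, -0.4, 0], [-1, 0, 0, -0.2, 0], [-1, 0, 0, -0.1, 0], [-1, 0, 0, 0, 0]]]}}

```text
time_s: 3.4
tcp_pos: [0.6117, -0.1361, 0.0893]
eef_rot: [-180.0, 0.0, 163.9]
contact_force: [-3.8, 0.7, 6.5]
gripper_width: 0.0005
gripper_force: 3.1
```

Emit:
{"name": "jog_arm", "arguments": {"deltas": [[[-1, 0, 0, -0.1, 0], [-1, 0, 0, -0.1, 0], [-1, 0, 0, 0, 0]]]}}

```text
time_s: 3.78
tcp_pos: [0.6118, -0.1361, 0.0891]
eef_rot: [-180.0, 0.1, 164.0]
contact_force: [-8.5, 3.6, 19.3]
gripper_width: 0.0005
gripper_force: 9.8
```

Emit:
{"name": "jog_arm", "arguments": {"deltas": [[[-1, 0, 0, 5, 0], [-1, 0, 0, 5, 0], [-1, 3, -0.8, 5, 0], [-1, 4, -1.1, 4, 0], [-1, 4, -1.1, 2, 0], [-1, 0, 0, 0, 0]]]}}

```text
time_s: 4.53
tcp_pos: [0.7244, -0.1668, 0.297]
eef_rot: [180.0, 0.1, 163.9]
contact_force: [-0.1, 0.0, -1.4]
gripper_width: 0.0006
gripper_force: 0.0
```

Run:
```python
from h import *
s=r.get_state();print(s["tcp_pos"],s["eef_rot"],s["contact_force"],s["time_s"])
ci=r.camera_info("wrist");im=r.capture("wrist");cv2.imwrite("pics/w2.png",im);np.save("w2.npy",ci["view"])
g=((im[...,1].astype(int)-im[...,2])>10).astype(np.uint8)
g=cv2.morphologyEx(g,cv2.MORPH_CLOSE,np.ones((9,9)))
c=max(cv2.findContours(g,0,2)[0],key=cv2.contourArea)
h=cv2.approxPolyDP(cv2.convexHull(c),3,True)[:,0]
for p in h: print(p,onz(ci,*p,.07).round(4))
cv2.imwrite("pics/top2.png",r.capture("top"))
```

```text
[ 0.7244073  -0.16675784  0.29700512] [1.79978112e+02 1.43306246e-01 1.63884747e+02] [-0.11408527  0.04156735 -1.39602777] 4.525
[413   0] [ 0.5519 -0.0249  0.07  ]
[398 196] [ 0.7281 -0.0766  0.07  ]
[239 195] [ 0.6783 -0.2446  0.07  ]
[224   0] [ 0.5029 -0.1944  0.07  ]
```

View pics/w2.png

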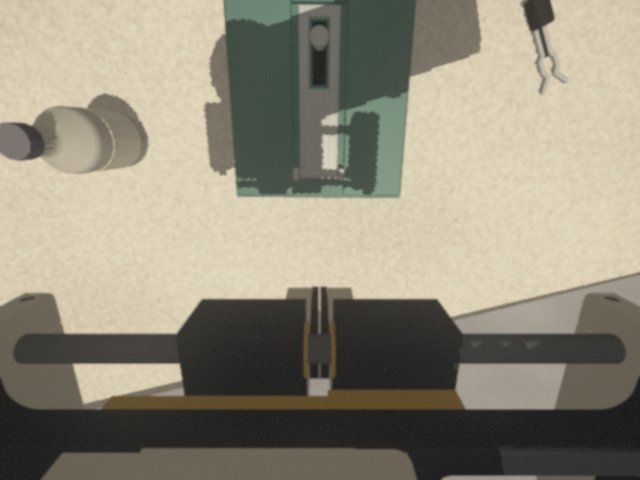

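The bar is flat, and the stud head stands up through its slot at (319,37) in this picture. I locate the stud across views.

Run:
```python
from h import *
ci=r.camera_info("wrist");ci["view"]=np.load("w2.npy");im=cv2.imread("pics/w2.png")
c1=dict(ci);c1["view"]=np.load("w1.npy")
a=np.deg2rad(-16.4);C=np.array([.5994,-.1286]);R=np.array([[np.cos(a),np.sin(a)],[-np.sin(a),np.cos(a)]])
def box(p): return (R@(p[:2]-C)*1000).round(1)
p=onz(ci,319,37,.092);q=onz(c1,411.3,266.3,.092);print(p,box(p),q,box(q))
# bar edges / slot at bar height in w2
for row in (60,80,110,150): print(row,[int(x) for x in im[row,286:356:2].mean(1)])
print([int(x) for x in im[20:100:2,319].mean(1)])
cv2.imwrite("pics/crop3.png",np.hstack([cv2.resize(cv2.convertScaleAbs(im[0:110,270:370],alpha=1.5),None,fx=4,fy=4,interpolation=cv2.INTER_CUBIC),cv2.resize(cv2.convertScaleAbs(cv2.imread("pics/top2.png")[150:260,350:440],alpha=1.5),None,fx=4,fy=4,interpolation=cv2.INTER_CUBIC)]))
```

```text
[ 0.56183037 -0.11918082  0.092     ] [-38.7  -1.6] [ 0.56159831 -0.11998807  0.092     ] [-38.7  -2.4]
60 [72, 70, 67, 66, 68, 70, 79, 103, 105, 106, 103, 95, 73, 51, 34, 37, 34, 33, 32, 37, 58, 79, 102, 107, 105, 105, 97, 73, 66, 70, 62, 68, 70, 70, 70]
80 [71, 67, 65, 62, 67, 71, 75, 100, 107, 105, 102, 96, 72, 52, 34, 30, 36, 34, 33, 41, 58, 81, 103, 106, 106, 103, 92, 70, 68, 66, 64, 69, 72, 70, 69]
110 [68, 67, 69, 65, 67, 69, 73, 97, 102, 102, 105, 105, 103, 100, 101, 103, 103, 102, 103, 102, 103, 102, 105, 104, 105, 102, 95, 91, 106, 103, 107, 122, 127, 131, 130]
150 [70, 70, 70, 69, 68, 71, 75, 92, 99, 100, 103, 102, 104, 102, 101, 102, 103, 103, 127, 192, 202, 198, 203, 202, 201, 191, 142, 128, 122, 107, 132, 114, 75, 71, 72]
[62, 39, 59, 102, 105, 107, 107, 109, 106, 104, 109, 108, 106, 96, 85, 72, 41, 33, 34, 32, 34, 36, 35, 34, 34, 34, 38, 33, 32, 35, 36, 35, 48, 68, 83, 104, 105, 105, 104, 105]
```

View pics/crop3.png

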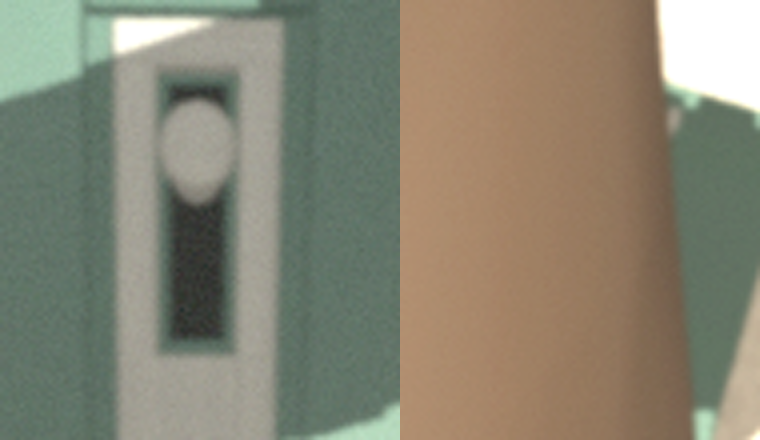

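The crop shows the head at crop (197,140), midway across the slot and bar (centre 199). The stud is therefore at about (0.561,-0.1195), on the box's middle line at box x = -39, as it should be. Now to the clip, with a close look before grasping.

Emit:
{"name": "jog_arm", "arguments": {"deltas": [[[0, -1.5, 5.8, 0, 0.064], [0, -1.5, 5.8, 0, 0.064], [0, -1.5, 5.8, 0, 0.064], [0, -1.5, 5.8, 0, 0.064], [0, -1.5, 5.8, 0, 0.064], [0, -1.5, 5.8, -2, 0.064], [0, -1.4, 5.9, -2, 0.063], [0, 0, 0, 0, 0]]]}}

```text
time_s: 5.62
tcp_pos: [0.6152, 0.2422, 0.2548]
eef_rot: [-180.0, -0.2, -170.2]
contact_force: [0.5, -0.6, 0.2]
gripper_width: 0.0438
gripper_force: 0.0
```

Run:
```python
from h import *
s=r.get_state();print(s["tcp_pos"],s["eef_rot"],s["time_s"],s["joints"])
ci=r.camera_info("wrist");im=r.capture("wrist");np.save("w3.npy",ci["view"])
g=np.array([.467,.233,.01]);u,v=map(int,pix(ci,g));print(u,v)
x0,y0=max(u-90,0),max(v-70,0)
c=im[y0:y0+200,x0:x0+180];print("off",x0,y0)
m=(c.max(2)<75).astype(np.uint8)
n,l,st,ce=cv2.connectedComponentsWithStats(m)
for i in range(1,n):
    if st[i,4]>60: 
        q=ce[i]+[x0,y0];rc=cv2.minAreaRect(np.argwhere(l==i)[:,::-1].astype(np.float32));print(st[i],q,onz(ci,*q,.012).round(4),rc)
cv2.imwrite("pics/w3full.png",im);cv2.imwrite("pics/w3.png",cv2.resize(c,None,fx=3,fy=3,interpolation=cv2.INTER_CUBIC))
```

```text
[0.61517174 0.24224038 0.25477611] [-179.95982133   -0.19863485 -170.15321373] 5.625 [ 3.83236916e+01  1.90754190e+01 -2.41047957e-01 -6.28610885e-02
 -7.08773031e+01 -1.18456142e+02]
334 73
off 244 3
[ 83  55  17  66 670] [334.89701493  79.27462687] [0.4726 0.2346 0.012 ] ((91.0, 87.5), (65.0, 16.0), 90.0)
```

View pics/w3.png

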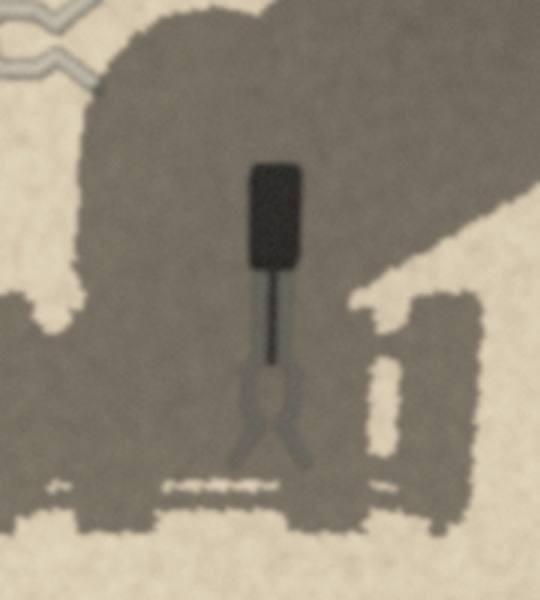

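The close crop confirms a genuine clip. The block's top face is centred near crop (275,208), i.e. image (335.7,72.3), and the leg tips are at crop (237,463) and (305,463), midpoint image (334.3,157.3).

Run:
```python
from h import *
ci=r.camera_info("wrist");ci["view"]=np.load("w3.npy")
p=onz(ci,335.7,72.3,.02);q=onz(ci,334.3,157.3,.003);f=onz(ci,335.7,93,.0);b=onz(ci,335.7,57.3,.02)
print(p,q,np.rad2deg(np.arctan2(*(q-p)[1::-1])),np.hypot(*(q-p)[:2]),f,b)
tl=onz(ci,244+237/3,3+463/3,.003);tr=onz(ci,244+305/3,3+463/3,.003);print(np.linalg.norm(tl-tr))
tcp=np.array([.6152,.2422]);print((p[:2]-tcp)*100)
```

```text
[0.4674793  0.23409792 0.02      ] [0.55039099 0.24895151 0.003     ] 10.15676613643166 0.08423169339071591 [0.48381874 0.23815096 0.        ] [0.45418318 0.23158806 0.02      ]
0.02578951103778177
[-14.77207032  -0.81020755]
```

Emit:
{"name": "jog_arm", "arguments": {"deltas": [[[0, -4.9, -0.3, -3, 0], [0, -4.9, -0.3, -3, 0], [0, -4.9, -0.2, -3, 0], [0, 0, 0, -5, 0], [0, 0, 0, -4, 0], [0, 0, 0, -3, 0], [0, 0, 0, -1.5, 0], [0, 0, 0, -0.5, 0]]]}}

```text
time_s: 6.68
tcp_pos: [0.4713, 0.2305, 0.0271]
eef_rot: [-180.0, -0.0, -170.5]
contact_force: [-0.4, 0.3, -0.4]
gripper_width: 0.0435
gripper_force: 0.0
```

Emit:
{"name": "jog_arm", "arguments": {"deltas": [[[0, -0.3, 0.4, -0.3, 0.007], [0, 0, 0, -0.3, 0], [0, 0, 0, 0, 0], [-1, 0, 0, 0, 0], [-1, 0, 0, 0, 0], [-1, 0, 0, 0, 0], [-1, 0, 0, 0, 0], [-1, 0, 0, 0, 0]]], "force": 30}}

```text
time_s: 7.68
tcp_pos: [0.4683, 0.2351, 0.0213]
eef_rot: [-180.0, 0.0, -170.1]
contact_force: [0.1, -0.4, 2.8]
gripper_width: 0.0177
gripper_force: 29.9
```

Emit:
{"name": "jog_arm", "arguments": {"deltas": [[[-1, 0, 0, 3, 0], [-1, 0, 0, 5, 0], [-1, 0, -5.4, 5, -0.0762], [-1, 0, -5.5, 0, -0.0762], [-1, 0, -5.5, 0, -0.0762], [-1, 0, -5.5, 0, -0.0762], [-1, 0, -5.5, 0, -0.0762], [-1, 0, -5.3, 0, -0.0762]]]}}

```text
time_s: 8.68
tcp_pos: [0.4679, -0.0854, 0.1438]
eef_rot: [180.0, 0.0, 163.6]
contact_force: [1.9, 0.1, -0.6]
gripper_width: 0.0181
gripper_force: 29.9
```

Emit:
{"name": "jog_arm", "arguments": {"deltas": [[[-1, 0, 0, 0, 0], [-1, 0, 0, 0, 0]]]}}

```text
time_s: 8.93
tcp_pos: [0.4681, -0.084, 0.1435]
eef_rot: [180.0, -0.0, 163.7]
contact_force: [1.2, -0.0, -0.8]
gripper_width: 0.0181
gripper_force: 29.9
```

Run:
```python
from h import *
s=r.get_state();print(s["tcp_pos"],s["eef_rot"],s["contact_force"],s["time_s"],s["gripper_width"],s["gripper_force"])
im=r.capture("scene");ci=r.camera_info("scene");d=np.array([np.cos(np.deg2rad(-16.3)),np.sin(np.deg2rad(-16.3)),0])
t=s["tcp_pos"];print("tip",pix(ci,t+d*.082-[0,0,.018]),"stud",pix(ci,[.561,-.1195,.092]))
u,v=map(int,pix(ci,t+d*.08))
tp=r.capture("top");ct=r.camera_info("top");print("top tip",pix(ct,t+d*.082-[0,0,.018]),pix(ct,[.561,-.1195,.092]))
cv2.imwrite("pics/s4.png",cv2.resize(im[v-60:v+60,u-80:u+80],None,fx=5,fy=5,interpolation=cv2.INTER_CUBIC));print(u-80,v-60);cv2.imwrite("pics/top4.png",tp)
```

```text
[ 0.46806199 -0.08398079  0.14352344] [ 1.79996840e+02 -1.09788758e-02  1.63686689e+02] [ 1.15637762 -0.04837313 -0.77369316] 8.925 0.018062057704784786 29.883820116519928
tip (np.float64(285.5528405605015), np.float64(206.98320024120676)) stud (np.float64(279.26281478263473), np.float64(216.77726370077286))
top tip (np.float64(387.2802357777308), np.float64(230.8024201126675)) (np.float64(391.14353899735664), np.float64(228.12002774316477))
205 141
```

View pics/s4.png

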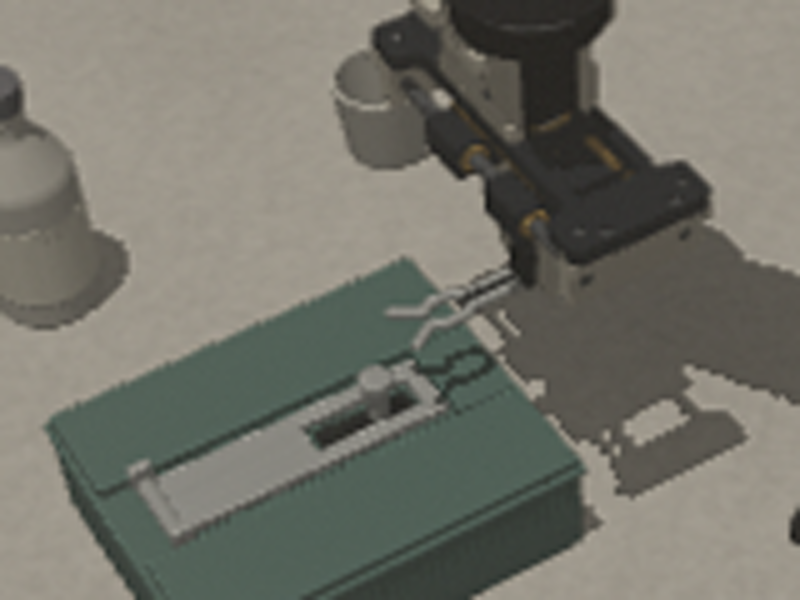

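The clip hangs level in the jaws: its tips are at crop (388,312) and (415,345), their midpoint within 1 px of prediction, and the stud head at (375,378) matches my estimate. I shift 8 mm sideways and descend to neck height.

Emit:
{"name": "jog_arm", "arguments": {"deltas": [[[-1, -0.2, -0.8, 0, 0], [-1, 0, 0, -2, 0], [-1, 0, 0, -2, 0], [-1, 0, 0, -1, 0], [-1, 0, 0, 0, 0], [-1, 0, 0, 0, 0]]]}}

```text
time_s: 9.78
tcp_pos: [0.4667, -0.0916, 0.0942]
eef_rot: [180.0, 0.0, 163.8]
contact_force: [-1.0, -0.4, -0.4]
gripper_width: 0.0182
gripper_force: 29.9
```

Run:
```python
from h import *
s=r.get_state();t=s["tcp_pos"];print(t,s["eef_rot"],s["contact_force"],s["time_s"])
D=np.array([.561,-.1195])-t[:2];print("along",D@[.9598,-.2807],"lat",D@[.2807,.9598])
```

```text
[ 0.4666997  -0.0915879   0.09423323] [1.79986528e+02 4.48652459e-02 1.63772664e+02] [-1.01902327 -0.38384307 -0.38607526] 9.775
along 0.09834435488902465 lat -0.00031994264574905854
```

Emit:
{"name": "jog_arm", "arguments": {"deltas": [[[-1, 0.29, -0.08, 0, 0], [-1, 0.29, -0.08, 0, 0], [-1, 0.29, -0.09, 0, 0], [-1, 0.29, -0.08, 0, 0], [-1, 0.29, -0.09, 0, 0], [-1, 0.29, -0.08, 0, 0], [-1, 0.29, -0.09, 0, 0], [-1, 0.29, -0.08, 0, 0]]]}}

```text
time_s: 10.78
tcp_pos: [0.4889, -0.0985, 0.0934]
eef_rot: [-180.0, -0.1, 163.7]
contact_force: [-2.0, 2.2, -1.0]
gripper_width: 0.0176
gripper_force: 29.9
```

Emit:
{"name": "jog_arm", "arguments": {"deltas": [[[-1, 0.19, -0.06, 0, 0], [-1, 0.19, -0.05, 0, 0], [-1, 0, 0, 0, 0]]]}}

```text
time_s: 11.15
tcp_pos: [0.4932, -0.0996, 0.0935]
eef_rot: [-180.0, -0.0, 163.7]
contact_force: [-1.9, 1.0, -1.4]
gripper_width: 0.0177
gripper_force: 29.9
```

Emit:
{"name": "jog_arm", "arguments": {"deltas": [[[-1, 0.19, -0.06, 0, 0], [-1, 0.19, -0.05, 0, 0], [-1, 0, 0, 0, 0]]]}}

```text
time_s: 11.52
tcp_pos: [0.4972, -0.1007, 0.0936]
eef_rot: [-180.0, 0.0, 163.7]
contact_force: [-1.1, 1.1, -1.6]
gripper_width: 0.0177
gripper_force: 29.9
```

Emit:
{"name": "jog_arm", "arguments": {"deltas": [[[-1, 0.19, -0.06, 0, 0], [-1, 0.19, -0.05, 0, 0], [-1, 0, 0, 0, 0]]]}}

```text
time_s: 11.9
tcp_pos: [0.5011, -0.1018, 0.0937]
eef_rot: [180.0, 0.0, 163.7]
contact_force: [-0.9, 0.2, -1.3]
gripper_width: 0.0175
gripper_force: 29.9
```

Emit:
{"name": "jog_arm", "arguments": {"deltas": [[[-1, 0.19, -0.06, 0, 0], [-1, 0.1, -0.02, 0, 0], [-1, 0, 0, 0, 0]]]}}

```text
time_s: 12.28
tcp_pos: [0.5038, -0.1026, 0.0936]
eef_rot: [-180.0, 0.0, 163.7]
contact_force: [-2.0, -0.1, -1.2]
gripper_width: 0.0176
gripper_force: 29.9
```

Emit:
{"name": "jog_arm", "arguments": {"deltas": [[[-1, 0.19, -0.06, 0, 0], [-1, 0.1, -0.03, 0, 0], [-1, 0, 0, 0, 0]]]}}

```text
time_s: 12.65
tcp_pos: [0.5068, -0.1035, 0.0937]
eef_rot: [180.0, 0.0, 163.7]
contact_force: [-1.5, 1.3, -1.5]
gripper_width: 0.0177
gripper_force: 29.9
```

Emit:
{"name": "jog_arm", "arguments": {"deltas": [[[-1, 0.19, -0.06, 0, 0], [-1, 0.1, -0.02, 0, 0], [-1, 0, 0, 0, 0]]]}}

```text
time_s: 13.02
tcp_pos: [0.5087, -0.1043, 0.0933]
eef_rot: [-180.0, -0.1, 163.7]
contact_force: [-4.9, 1.1, -0.6]
gripper_width: 0.0182
gripper_force: 29.9
```

Emit:
{"name": "jog_arm", "arguments": {"deltas": [[[-1, 0.19, -0.06, 0, 0], [-1, 0.1, -0.03, 0, 0], [-1, 0, 0, 0, 0]]]}}

```text
time_s: 13.4
tcp_pos: [0.5107, -0.1051, 0.0929]
eef_rot: [-180.0, -0.2, 163.7]
contact_force: [-5.7, 2.7, -2.0]
gripper_width: 0.0174
gripper_force: 29.9
```

Emit:
{"name": "jog_arm", "arguments": {"deltas": [[[-1, 0.1, -0.03, 0, 0], [-1, 0.1, -0.03, 0, 0], [-1, 0, 0, 0, 0]]]}}

```text
time_s: 13.78
tcp_pos: [0.5159, -0.1058, 0.0942]
eef_rot: [180.0, 0.2, 163.8]
contact_force: [1.0, -0.2, -1.8]
gripper_width: 0.0181
gripper_force: 29.9
```

Emit:
{"name": "jog_arm", "arguments": {"deltas": [[[-1, 0.1, -0.03, 0, 0], [-1, 0.1, -0.03, 0, 0], [-1, 0, 0, 0, 0]]]}}

```text
time_s: 14.15
tcp_pos: [0.5174, -0.1064, 0.094]
eef_rot: [180.0, 0.1, 163.8]
contact_force: [2.3, -0.2, -1.2]
gripper_width: 0.0178
gripper_force: 29.9
```

Emit:
{"name": "jog_arm", "arguments": {"deltas": [[[-1, 0.1, -0.03, 0, 0], [-1, 0.1, -0.03, 0, 0], [-1, 0, 0, 0, 0]]]}}

```text
time_s: 14.52
tcp_pos: [0.5188, -0.107, 0.0937]
eef_rot: [180.0, 0.0, 163.7]
contact_force: [1.4, -0.3, -1.8]
gripper_width: 0.0179
gripper_force: 29.9
```

Snapped: the force rose to about 6 N, then dropped below zero. I keep pushing until the hard stop.

Emit:
{"name": "jog_arm", "arguments": {"deltas": [[[-1, 0.19, -0.06, 0, 0], [-1, 0.1, -0.02, 0, 0], [-1, 0, 0, 0, 0]]]}}

```text
time_s: 14.9
tcp_pos: [0.5216, -0.1078, 0.0937]
eef_rot: [180.0, 0.0, 163.7]
contact_force: [2.6, -1.2, -1.5]
gripper_width: 0.0176
gripper_force: 29.9
```

Emit:
{"name": "jog_arm", "arguments": {"deltas": [[[-1, 0.1, -0.03, 0, 0], [-1, 0.1, -0.03, 0, 0], [-1, 0, 0, 0, 0]]]}}

```text
time_s: 15.28
tcp_pos: [0.5232, -0.1084, 0.0936]
eef_rot: [-180.0, -0.0, 163.7]
contact_force: [1.1, 0.1, -0.6]
gripper_width: 0.0182
gripper_force: 29.9
```

Emit:
{"name": "jog_arm", "arguments": {"deltas": [[[-1, 0.1, -0.03, 0, 0], [-1, 0.1, -0.03, 0, 0], [-1, 0, 0, 0, 0]]]}}

```text
time_s: 15.65
tcp_pos: [0.5251, -0.1089, 0.0935]
eef_rot: [-180.0, -0.0, 163.7]
contact_force: [-1.0, 0.3, -0.7]
gripper_width: 0.0182
gripper_force: 29.9
```

Emit:
{"name": "jog_arm", "arguments": {"deltas": [[[-1, 0.1, -0.03, 0, 0], [-1, 0.1, -0.03, 0, 0], [-1, 0, 0, 0, 0]]]}}

```text
time_s: 16.02
tcp_pos: [0.5275, -0.1096, 0.0937]
eef_rot: [180.0, 0.0, 163.7]
contact_force: [-1.4, 1.5, -1.3]
gripper_width: 0.0177
gripper_force: 29.9
```

Emit:
{"name": "jog_arm", "arguments": {"deltas": [[[-1, 0.1, -0.03, 0, 0], [-1, 0.1, -0.03, 0, 0], [-1, 0, 0, 0, 0]]]}}

```text
time_s: 16.4
tcp_pos: [0.5292, -0.1102, 0.0936]
eef_rot: [-180.0, -0.0, 163.7]
contact_force: [-3.3, 1.4, -0.8]
gripper_width: 0.0176
gripper_force: 29.9
```

Emit:
{"name": "jog_arm", "arguments": {"deltas": [[[-1, 0.1, -0.03, 0, 0], [-1, 0.1, -0.03, 0, 0], [-1, 0, 0, 0, 0]]]}}

```text
time_s: 16.77
tcp_pos: [0.5296, -0.1106, 0.0933]
eef_rot: [-180.0, -0.2, 163.7]
contact_force: [-7.8, 4.4, 4.3]
gripper_width: 0.0178
gripper_force: 29.9
```

Emit:
{"name": "jog_arm", "arguments": {"deltas": [[[-1, 0.1, -0.03, 0, 0], [-1, 0, 0, 0, 0]]]}}

```text
time_s: 17.02
tcp_pos: [0.5298, -0.1108, 0.0932]
eef_rot: [-180.0, -0.3, 163.7]
contact_force: [-10.0, 6.3, 6.1]
gripper_width: 0.0179
gripper_force: 30.0
```

Home: the force climbs to 12 N with no further travel, 14 mm past the snap. I ease off the push, lower the clip onto the bar and release.

Emit:
{"name": "jog_arm", "arguments": {"deltas": [[[-1, -0.19, 0.06, 0, 0], [-1, 0, 0, -0.1, 0], [-1, 0, 0, -0.1, 0], [-1, 0, 0, 0, 0]]]}}

```text
time_s: 17.52
tcp_pos: [0.5294, -0.1105, 0.0915]
eef_rot: [-180.0, -0.1, 163.7]
contact_force: [-5.6, 3.2, 2.6]
gripper_width: 0.0177
gripper_force: 29.9
```

Emit:
{"name": "jog_arm", "arguments": {"deltas": [[[-0.5, 0, 0, 0, 0], [-0.3, 0, 0, 0, 0], [-0.2, 0, 0, 0, 0], [-0.2, 0, 0, 0, 0], [-0.2, 0, 0, 1, 0], [-0.2, 0, 0, 3, 0], [-0.2, 0, 0, 4, 0], [-0.2, 0, 0, 4, 0]]]}}

```text
time_s: 18.52
tcp_pos: [0.5303, -0.1105, 0.2136]
eef_rot: [180.0, 0.0, 163.7]
contact_force: [1.0, 1.0, -0.4]
gripper_width: 0.0351
gripper_force: 0.0
```

Emit:
{"name": "jog_arm", "arguments": {"deltas": [[[-0.2, 4, -1.1, 4, 0], [-0.2, 4, -1.1, 3, 0], [-0.2, 4, -1.1, 0, 0], [-0.2, 4, -1.1, 0, 0], [-0.2, 0, 0, 0, 0]]]}}

```text
time_s: 19.15
tcp_pos: [0.692, -0.1551, 0.2802]
eef_rot: [-180.0, -0.1, 163.7]
contact_force: [-0.6, -0.2, -0.6]
gripper_width: 0.0349
gripper_force: 0.0
```

Run:
```python
from h import *
s=r.get_state();print(s["tcp_pos"],s["contact_force"],s["time_s"],s["gripper_width"])
ci=r.camera_info("wrist");im=r.capture("wrist");np.save("w5.npy",ci["view"]);cv2.imwrite("pics/w5f.png",im)
u,v=map(int,pix(ci,[.565,-.12,.08]));y0=max(v-75,0);x0=max(u-70,0);print(x0,y0)
a=cv2.resize(im[y0:y0+140,x0:x0+140],(400,400),interpolation=cv2.INTER_CUBIC)
sc=r.capture("scene")[170:270,210:310];cv2.imwrite("pics/w5.png",cv2.convertScaleAbs(np.hstack([a,cv2.resize(sc,(400,400),interpolation=cv2.INTER_CUBIC)]),alpha=1.4))
```

```text
[ 0.69197822 -0.15512065  0.28024326] [-0.62790708 -0.167667   -0.64791132] 19.15 0.03493270452616591
246 8
```

View pics/w5.png

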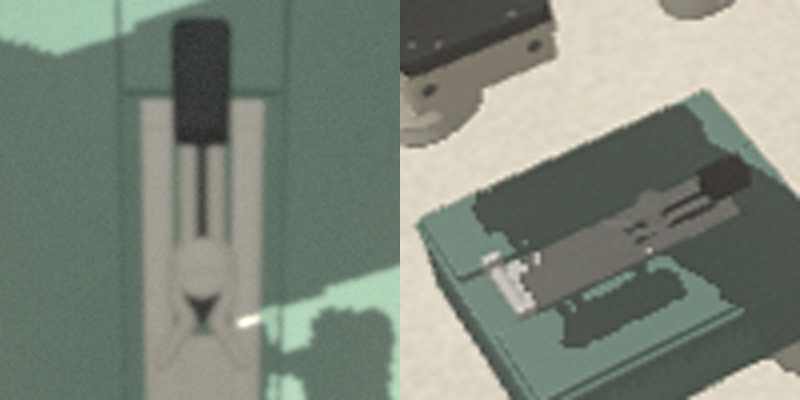

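The clip is on the stud. Its block is at crop (202,80), the head at (203,262) sits in the pocket, the bulges are past it at (203,300), and the bar is flat. I check the seating distance: the block's rear should be 70 mm from the stud axis.

Run:
```python
from h import *
ci=r.camera_info("wrist");ci["view"]=np.load("w5.npy")
P=lambda x,y,z: onz(ci,246+x*.35,8+y*.35,z)
h=P(203,262,.092);b=P(202,18,.09);t=P(203,366,.073);f=P(202,143,.071)
L=lambda a,b: round(float(np.hypot(*(a-b)[:2])*1000),1)
print(h,"rear-stud",L(h,b),"(70) front-stud",L(h,f),"(38) tips-stud",L(h,t),"(28-30)", "rear-tips",L(b,t))
```

```text
[ 0.57989837 -0.12379165  0.092     ] rear-stud 67.2 (70) front-stud 38.0 (38) tips-stud 31.2 (28-30) rear-tips 98.5
```

```bash
python3 -c "
from plant import r
print(r.close_job())"
```

```text
the job is handed in; nothing more can be done
None
```

The box is locked and the job is handed in, with no verdict shown: the bar is flat with the stud through its slot, and the clip snapped and was pushed to a hard stop at about 12 N, lying level on the bar. The spray bottle, can and cup were never touched.

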